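# Clamp the grinding jar in the vibratory mill and lock the spindle with its counter nut

### The arm

A 7-joint arm with a two-finger parallel gripper is mounted at the origin on a cart in front of the work surface, level with it; the furniture and walls round the work are solid. World frame = base frame: x ahead of the robot, y to its left, z up, the work surface at z = 0. Lengths are in m, angles in rad, forces in N, time in s.
With the tool pointing down it reaches from about 0.425 to 0.875 m from the base axis. Payload 4.7 kg.
Tool frame: the origin (TCP) lies between the finger pads; the fingertips stand 8 mm ahead of it and the grasp point (between the pads) lies 11 mm behind it; z points along the fingers, y is the line along which they close (so a half turn about z gives the same grasp; the last joint's range is limited). The gripper opens to 87 mm and grips with 3 to 60 N. Pads are 19 mm wide; open, the fingers measure 117 mm over their backs; the gripper's body (75 mm by 190 mm) begins 51 mm behind the grasp point.
Start: joints at [-1.196, 0.321, -0.07, 1.45, 0.023, 1.371, -0.057], TCP at [0.229, 0.608, 0.193] pointing down, gripper open.
Joint ranges: [-2.86, 2.86], [-0.3, 2.09], [-1.38, 1.24], [0.06, 2.45], [-1.56, 4.7], [0.09, 2.05], [-2.69, 2.69]. Speed limits (rad/s): [2.57, 2.57, 3.14, 3.14, 3.14, 3.14, 3.14].

### API

Orientations are given as [roll, pitch, yaw] about the fixed x, y, z axes, in that order (R = Rz(yaw) Ry(pitch) Rx(roll)).
In Python, from workcell import robot gives the robot as it stands.
- The arm moves only by the tool play_rows, never from a script. Its argument "commands" is a list of rows, each a list of 7 numbers: the shift along the tool's x, y, z in mm, then the turn, a rotation vector about the tool's x, y, z in degrees, then the closure, from 0 (fully open) to 1 (shut). A call has 1 to 12 rows; each row shifts and turns the commanded pose from where the row before left it, along the tool's axes as they then stand; what a row does not reach is not made up. A row lasts 1/10 s, in which the tool goes at most 50 mm and 8.59 degrees, less where a joint would pass 70% of its speed; a pose out of reach is approached as far as the arm can. A call is refused whole if a number of a shift passes 50 or a number of a turn 8.59, either way. A call with a gripper value outside its range is refused whole. The fingers move at their own pace and stop on an object; "newtons" is the grip in N (left out, the last holds). Time passes only in rows, so rows that do not move let the fingers close. It gives the time, the measured TCP pose, the force, the opening and the grip force at its end, in the units of the state.
- robot.get_obs(): the state, without advancing time (a new reading comes with each control period).
- robot.camera(name): name is "side" or "top" or "wrist"; returns a dict with "frame" (384x512x3 uint8, red, green, blue), "intrinsics" (3x3 intrinsics, pixels), "D" ([k1, k2, p1, p2, k3] as OpenCV has them; the pictures are not rectified), "origin" and "attitude" of the camera in the world; the wrist camera has in their place "hand_eye" (4x4, takes a point from camera to tool coordinates, whose origin is the TCP and whose axes are the flange's). Camera axes: x right, y up, looking along -z (the intrinsics and any distortion apply to the point x, -y, -z); pixel columns grow to the right and rows downward; lengths in m; the calibration is good to about 2 mm. A picture is of the moment at which its call begins: read the wrist's pose just before it. There is no depth.
- robot.close_job(): hands the job in; it is judged then, once.
The state is a dict: "clock": time; "joint_pos": joint angles; "joint_velocities": joint speeds; "joint_efforts": joint torques, N m; "tool_pos": TCP position; "ee_rot": TCP orientation; "contact_force": force on the tool from outside, world axes, zero at the start; "wrist_torque": the same for the moment, N m; "opening": finger opening in m; "finger_force": force on a finger pad.
Only numpy, scipy, OpenCV 4.12 (cv2) and the standard library are available. Lean on these libraries where they do the work, as an engineer would, in place of code of your own. Each camera call takes 0.05 s, during which the arm holds its last target. There are 200 camera calls.

### The job

Get the vibratory mill ready to run: turn the clamping spindle's top knob clockwise until its pad holds the grinding jar down firmly, about 0.2 N m at the knob, then run the counter nut below the knob down against the yoke's threaded boss and nip it up to the same torque, so that the spindle cannot shake loose. Finger tight, not forced: overtightening ruins gasket and thread. Leave the jar in its seat and the things around undisturbed.

Things in the scene. Friction and masses are not known exactly. Their poses are not given: they have to be found in the camera images.
- mill: fixed vibratory mill: white housing 130 (x) x 176 x 47 mm, control panel on its front (-x); two columns 49 mm left and right (y) carry the aluminium yoke, 34 x 128 mm (y), top 144 mm above the origin, with a fixed threaded boss, 28 mm square, on its middle, top 159 mm above the origin; beside it only two 6 mm high bolt heads. Origin: centre of the underside, on the spindle's vertical axis
- spindle: steel clamping spindle, vertical, right-hand thread, 4 mm a turn; clockwise from above lowers it. On top a round knurled knob, 29 mm diameter, 18 mm tall; origin at the knob's centre, about 199 mm above the mill's origin. Runs at 0.07 N m for 0.2 to 0.55 turn until the sprung pad touches the lid; torque then climbs to 0.2 N m within some 0.2 turn; under 0.11 is slack, over 0.3 too much. Stays put
- nut: round knurled counter nut on the spindle below the knob, 40 mm diameter; rim from 5 mm below to 8 mm above the origin (on the axis), 9 to 12 mm of bare thread up to the knob. Turns along with the knob; turned itself it runs down the thread at 0.04 N m (clockwise). After clamping 0.15 to 0.4 turn remain to the washer; 0.2 N m comes some 0.2 turn later; under 0.1 is slack, over 0.3 too much
- jar: loose steel grinding jar with flat lid, 52 mm diameter, 48 mm tall, standing between three locating pins in its seat on the mill's table under the spindle; origin: centre of its underside, z up
- petri: bystander: petri dish with lid, 62 mm diameter, 15 mm tall, on the table left of the mill
- weigh_boat: bystander: white weigh boat 50 x 60 x 14 mm on the table left of the mill
- tweezers: bystander: steel tweezers 181 mm long lying on the table right of the mill
- vial: bystander: snap-cap vial, 25 mm diameter, 47 mm tall, on the table right of the mill
- timer: bystander: flat laboratory timer 60 x 62 x 18 mm on the table right of the mill
- washer: loose steel tab washer, 32 mm diameter, 3 mm thick, lying flat on the boss round the spindle, two tabs bent down over the boss's flats; the nut bears on it; origin: centre of the disc's underside

How it is judged:
By the outcome, as a careful person would: the job done as asked, in the order asked, and still so for the second after the job is handed in, with the robot touching nothing.
It also fails if it takes over 72 s, if anything falls off the work surface, if the arm or the gripper's body presses on something with over 40 N, if the wrist force passes 120 N, or if a joint passes its speed limit or range.

## Working session

There is one attempt and no reset: what is moved stays moved. The work goes in short steps, Python scripts to look and compute and a tool call to move; the robot and the scene stay as the last step left them, time stands still between calls to the robot, and variables do not carry over. Pictures are saved under pics/ and viewed, at most 12 in all, crops included, and the job is handed in when it is done.

Besides the shell and the picture viewer there is one more tool, called after "Request:" as name(argument=value, ...), one argument or row to a line, values as JSON. play_rows: Moves the arm, as the interface text tells. Its arguments: {"type":"object","properties":{"commands":{"type":"array","items":{"type":"array","items":{"type":"number"}}},"newtons":{"type":"number"}},"required":["commands"]}

```bash
mkdir -p pics; ls; cat > h.py <<'E'
import numpy as np,cv2
from workcell import robot
from scipy.spatial.transform import Rotation as R
def snap(n,f):
    o=robot.get_obs();c=robot.camera(n);cv2.imwrite(f'pics/{f}.png',c['frame'][:,:,::-1]);return o,c
def Rm(a):
    a=np.array(a,float)
    return a if a.shape==(3,3) else (R.from_quat(a).as_matrix() if a.size==4 else R.from_euler('xyz',a).as_matrix())
def cam_pose(o,c):
    if 'hand_eye' in c:
        T=np.eye(4);T[:3,:3]=Rm(o['ee_rot']);T[:3,3]=o['tool_pos'];T=T@np.array(c['hand_eye']);return T[:3,3],T[:3,:3]
    return np.array(c['origin']),Rm(c['attitude'])
def ray(o,c,uv):
    p,A=cam_pose(o,c);x=cv2.undistortPoints(np.array([[uv]],float),np.array(c['intrinsics']),np.array(c['D']))[0,0]
    d=A@np.array([x[0],-x[1],-1]);return p,d/np.linalg.norm(d)
def onz(o,c,uv,z):
    p,d=ray(o,c,uv);return p+d*(z-p[2])/d[2]
def proj(o,c,P):
    p,A=cam_pose(o,c);q=A.T@(np.array(P)-p);q=q*[1,-1,-1]
    return cv2.projectPoints(q.reshape(1,1,3),np.zeros(3),np.zeros(3),np.array(c['intrinsics']),np.array(c['D']))[0].ravel()
E
python3 - <<'E'
from h import *
o,c=snap('top','top1');_,s=snap('side','side1')
print(o);print({k:v for k,v in c.items() if k!='frame'});print({k:v for k,v in s.items() if k!='frame'})
cv2.imwrite('pics/ts.png',np.hstack([cv2.resize(c['frame'],(400,300)),cv2.resize(s['frame'],(400,300))])[:,:,::-1])
E
```

```text
pics
{'clock': 0.0, 'joint_pos': array([-1.19588988,  0.32183523, -0.07008153,  1.45172268,  0.02262066,
        1.37081402, -0.05691709]), 'joint_velocities': array([-0.00113305,  0.0007794 ,  0.00032442,  0.00091592,  0.00061473,
        0.00049234, -0.00057688]), 'joint_efforts': array([ 6.39488599e-05, -4.91297007e+01, -4.04020138e-01, -3.12524164e+01,
       -6.38593454e-02,  4.38009342e-02,  1.76032217e-04]), 'tool_pos': array([0.22930212, 0.60752442, 0.1918297 ]), 'ee_rot': array([-3.13960417e+00,  1.23056084e-04,  2.78080195e+00]), 'contact_force': array([ 0.77048521, -0.64144569, -0.05754067]), 'wrist_torque': array([ 0.01084808, -0.01792969, -0.02939548]), 'finger_force': 0.0, 'opening': 0.08729134641852002}
{'intrinsics': array([[498.46707922,   0.        , 259.45938852],
       [  0.        , 498.46707922, 192.87121004],
       [  0.        ,   0.        ,   1.        ]]), 'D': array([-0.03317871,  0.        ,  0.        ,  0.        ,  0.        ]), 'origin': array([0.22911946, 0.14471117, 1.34883225]), 'attitude': array([ 2.02455495e-01, -7.99603448e-04, -1.47547966e+00])}
{'intrinsics': array([[411.87511453,   0.        , 257.29721892],
       [  0.        , 411.87511453, 193.40437022],
       [  0.        ,   0.        ,   1.        ]]), 'D': array([-0.05415803,  0.        ,  0.        ,  0.        ,  0.        ]), 'origin': array([ 0.14575743, -0.53580972,  0.45751124]), 'attitude': array([ 1.17858164,  0.00969673, -0.47265532])}
```

View pics/top1.png

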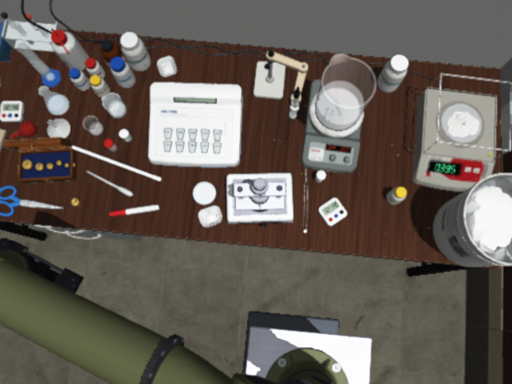

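View pics/side1.png

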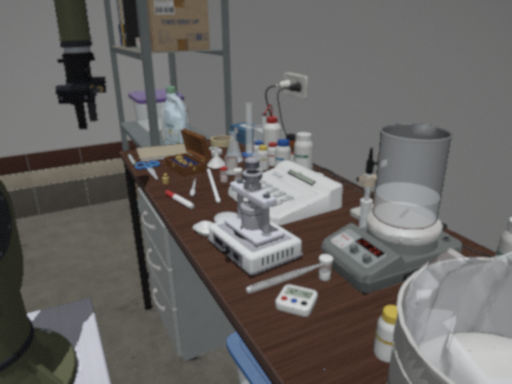

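The top view shows the mill at about (260,197) with the knob at about (259,186). In the side view the knob is at about (253,172).

```bash
python3 - <<'E'
from h import *
o,c=snap('top','a');o,s=snap('side','b')
print(onz(o,c,(259,186),.205), proj(o,c,(0,0,0)))
p,d=ray(o,c,(259,186));q,e=ray(o,s,(253,172))
t=np.linalg.lstsq(np.c_[d,-e],q-p,rcond=None)[0];print(p+d*t[0],q+e*t[1])
for k in [(229,179),(292,175),(230,222),(293,221)]:print(k,onz(o,c,k,.047))
a=cv2.resize(c['frame'][165:230,220:300],None,fx=6,fy=6,interpolation=3)
b=cv2.resize(s['frame'][155:285,190:310],None,fx=3,fy=3,interpolation=3)
cv2.imwrite('pics/crop.png',np.hstack([cv2.resize(a,(400,390))[:, :],b])[:,:,::-1])
E
```

```text
[0.4792334 0.168789  0.205    ] [306.64986203 390.7733442 ]
[0.48493595 0.16933797 0.17892082] [0.49207153 0.16641028 0.18041948]
(229, 179) [0.52524422 0.25403268 0.047     ]
(292, 175) [0.55235435 0.08674865 0.047     ]
(230, 222) [0.40983038 0.23892194 0.047     ]
(293, 221) [0.42829847 0.07387831 0.047     ]
```

View pics/crop.png

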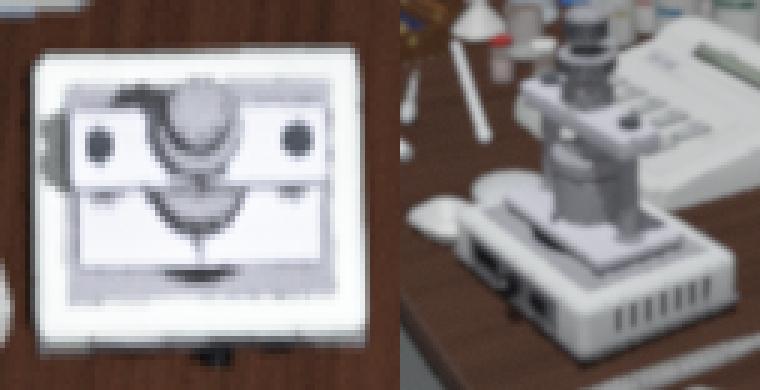

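Request:
play_rows(
  commands=[
    [-16, -13, -25, 0, 0, 0, 0],
    [-33, -27, -25, 0, 0, 0, 0],
    [-35, -28, -25, 0, 0, 0, 0],
    [-35, -28, -20, 0, 0, 0, 0],
    [-35, -29, -15, 0, 0, 0, 0],
    [-35, -29, -10, 0, 0, 0, 0],
    [-35, -29, -10, 0, 0, 0, 0],
    [-35, -29, 0, 0, 0, 0, 0],
    [-35, -29, 0, 0, 0, 0, 0],
    [-35, -29, 0, 0, 0, 0, 0],
    [-35, -29, 0, 0, 0, 0, 0],
    [-30, -24, 0, 0, 0, 0, 0],
  ],
)

```text
clock: 1.4
tool_pos: [0.4844, 0.1651, 0.3225]
ee_rot: [3.141, 0.0, 2.779]
contact_force: [-0.2, -0.0, -0.2]
opening: 0.0871
finger_force: 0.0
```

```bash
python3 - <<'E'
from h import *
o,c=snap('wrist','w1')
print(o['clock'],o['joint_pos'],o['tool_pos'],o['ee_rot'],o['wrist_torque'],c['hand_eye'],c['intrinsics'],proj(o,c,(.484,.167,.208)))
E
```

```text
1.4 [-0.70874333 -0.01652223  0.32502143  1.57947913  0.00545465  1.57728807
  0.8244811 ] [0.48436221 0.16506694 0.32246846] [3.14139613e+00 4.75724689e-04 2.77900258e+00] [-0.02206155 -0.00569259 -0.04024369] [[-5.24781024e-04  9.60358467e-01  2.78767536e-01  7.66759439e-02]
 [ 9.99999717e-01  3.53841069e-04  6.63515600e-04  2.01701466e-04]
 [ 5.38573422e-04  2.78767805e-01 -9.60358381e-01 -1.91501445e-01]
 [ 0.00000000e+00  0.00000000e+00  0.00000000e+00  1.00000000e+00]] [[330.62466364   0.         257.69086936]
 [  0.         330.62466364 191.63124934]
 [  0.           0.           1.        ]] [259.43264391 178.30452151]
```

View pics/w1.png

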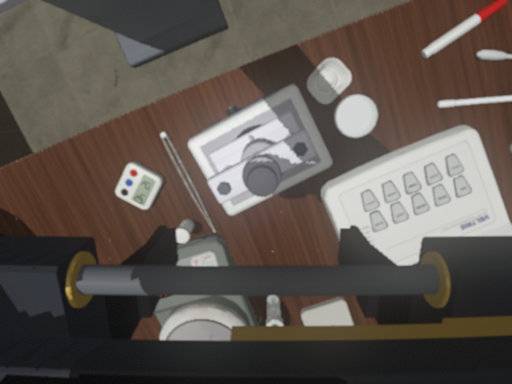

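Wrist view: knob top centre is at about (263,177) against a predicted (259,178), so the estimate is within 4 mm. Joint 7 needs winding back before I grip.

Request:
play_rows(
  commands=[
    [0, 0, 0, 0, 0, -8.5, 0],
    [0, 0, 0, 0, 0, -8.5, 0],
    [0, 0, 0, 0, 0, -8.5, 0],
    [0, 0, 0, 0, 0, -8.5, 0],
    [0, 0, 0, 0, 0, -8.5, 0],
    [0, 0, 0, 0, 0, -8.5, 0],
    [0, 0, 0, 0, 0, -8.5, 0],
    [0, 0, 0, 0, 0, -8.5, 0],
    [0, 0, 0, 0, 0, -8.5, 0],
    [0, 0, 0, 0, 0, -8.5, 0],
    [0, 0, 0, 0, 0, -8.5, 0],
    [0, 0, 0, 0, 0, -8.5, 0],
  ],
)

```text
clock: 2.65
tool_pos: [0.4833, 0.1681, 0.3222]
ee_rot: [3.141, -0.0, -1.716]
contact_force: [0.4, -0.7, -0.2]
opening: 0.0871
finger_force: 0.0
```

Request:
play_rows(
  commands=[
    [0, 0, 0, 0, 0, -8.5, 0],
    [0, 0, 0, 0, 0, -8.5, 0],
    [0, 0, 0, 0, 0, -8.5, 0],
    [0, 0, 0, 0, 0, -8.5, 0],
    [0, 0, 0, 0, 0, -8.5, 0],
    [0, 0, 0, 0, 0, -8.5, 0],
    [0, 0, 0, 0, 0, -8.5, 0],
    [0, 0, 0, 0, 0, -8.5, 0],
    [0, 0, 0, 0, 0, -8.5, 0],
    [0, 0, 0, 0, 0, -6, 0],
    [0, 0, 10, 0, 0, 0, 0],
    [0, 0, 0, 0, 0, 0, 0],
  ],
)

```text
clock: 3.85
tool_pos: [0.4026, 0.2858, 0.3284]
ee_rot: [-3.107, -0.16, -0.991]
contact_force: [-0.6, -0.8, -0.0]
opening: 0.0873
finger_force: 0.0
```

```bash
python3 - <<'E'
from h import *
o,c=snap('wrist','w2')
print(o['clock'],o['joint_pos'],o['tool_pos'],o['ee_rot'],o['wrist_torque'],proj(o,c,(.484,.167,.208)))
u,v=map(int,proj(o,c,(.484,.167,.208)));print(u-50,v-50)
cv2.imwrite('pics/w2c.png',cv2.resize(c['frame'][v-50:v+50,u-50:u+50],(600,600),interpolation=3)[:,:,::-1])
E
```

```text
3.85 [-2.15808918 -0.30108296  1.11665731  1.64976652  0.42912137  1.66453771
  2.69112631] [0.4025719  0.28577442 0.32838505] [-3.10669523 -0.15958512 -0.99106019] [ 0.12263409  0.25892774 -0.00218559] [259.52322435  44.8570035 ]
209 -6Traceback (most recent call last):
  File "<stdin>", line 5, in <module>
cv2.error: OpenCV(4.12.0) /io/opencv/modules/imgproc/src/resize.cpp:4208: error: (-215:Assertion failed) !ssize.empty() in function 'resize'
```

The sign was the wrong way round: negative rz raises joint 7, and it has hit its limit. That is the end I want for clockwise turning, so I'll straighten the pose from here.

```bash
cat >> h.py <<'E'
def delta(pos,rpy):
    o=robot.get_obs();A=Rm(o['ee_rot']);B=Rm(rpy)
    print('t',o['clock'],'j',np.round(o['joint_pos'],3),'pos',np.round(o['tool_pos'],4),'rpy',np.round(o['ee_rot'],4))
    print('d mm',np.round(A.T@(np.array(pos)-o['tool_pos'])*1e3,1),'rotvec deg',np.round(np.degrees(R.from_matrix(A.T@B).as_rotvec()),2))
E
python3 -c "
from h import *
delta((.484,.167,.3225),(np.pi,0,-1.93));delta((.4026,.2858,.3225),(np.pi,0,-0.991))"
```

```text
t 3.9 j [-2.156 -0.302  1.117  1.648  0.429  1.665  2.691] pos [0.4037 0.2849 0.329 ] rpy [-3.106  -0.1589 -0.994 ]
d mm [139.8  -2.   29.1] rotvec deg [-6.14 -7.48 53.67]
t 3.9 j [-2.156 -0.302  1.117  1.648  0.429  1.665  2.691] pos [0.4037 0.2849 0.329 ] rpy [-3.106  -0.1589 -0.994 ]
d mm [-2.3  0.6  6.2] rotvec deg [-2.02 -9.1  -0.01]
```

Request:
play_rows(
  commands=[
    [0, 0, 0, 0, 0, 8.5, 0],
    [0, 0, 0, 0, 0, 8.5, 0],
    [0, 0, 0, 0, 0, 8.5, 0],
    [0, 0, 0, 0, 0, 8.5, 0],
    [0, 0, 0, 0, 0, 8.5, 0],
    [0, 0, 0, 0, 0, 8.5, 0],
    [0, 0, 0, 0, 0, 0, 0],
  ],
)

```text
clock: 4.6
tool_pos: [0.4048, 0.2842, 0.3299]
ee_rot: [-2.995, -0.071, -1.89]
contact_force: [0.2, -0.0, 0.4]
opening: 0.0871
finger_force: 0.0
```

```bash
python3 -c "
from h import *
delta((.484,.167,.3225),(np.pi,0,-1.93))"
```

```text
t 4.6 j [-1.952 -0.2    1.011  1.645  0.33   1.625  1.89 ] pos [0.4048 0.2842 0.3299] rpy [-2.9952 -0.0706 -1.8903]
d mm [  85.7 -108.8   29.7] rotvec deg [-8.46 -3.87  2.57]
```

Request:
play_rows(
  commands=[
    [21, -27, 7, -2.1, -1, 0.6, 0],
    [21, -27, 8, -2.1, -1, 0.7, 0],
    [22, -27, 7, -2.1, -1, 0.6, 0],
    [22, -28, 8, -2.1, -1, 0.7, 0],
    [0, 0, 0, 0, 0, 0, 0],
  ],
)

```text
clock: 5.1
tool_pos: [0.4837, 0.162, 0.3138]
ee_rot: [-3.14, 0.002, -1.932]
contact_force: [0.1, -0.6, 0.7]
opening: 0.0871
finger_force: 0.0
```

```bash
python3 -c "
from h import *
delta((.484,.167,.3225),(np.pi,0,-1.93))"
```

```text
t 5.1 j [-1.749 -0.184  1.238  1.622  0.174  1.577  2.267] pos [0.4837 0.162  0.3138] rpy [-3.1398e+00  2.5000e-03 -1.9320e+00]
d mm [-4.8  1.4 -8.7] rotvec deg [-0.11  0.14 -0.11]
```

```bash
python3 - <<'E'
from h import *
o,c=snap('wrist','w2')
u,v=map(int,proj(o,c,(.484,.167,.208)));print(u,v)
cv2.imwrite('pics/w2c.png',cv2.resize(c['frame'][v-50:v+50,u-50:u+50],(600,600),interpolation=3)[:,:,::-1])
E
```

```text
259 186
```

View pics/w2c.png

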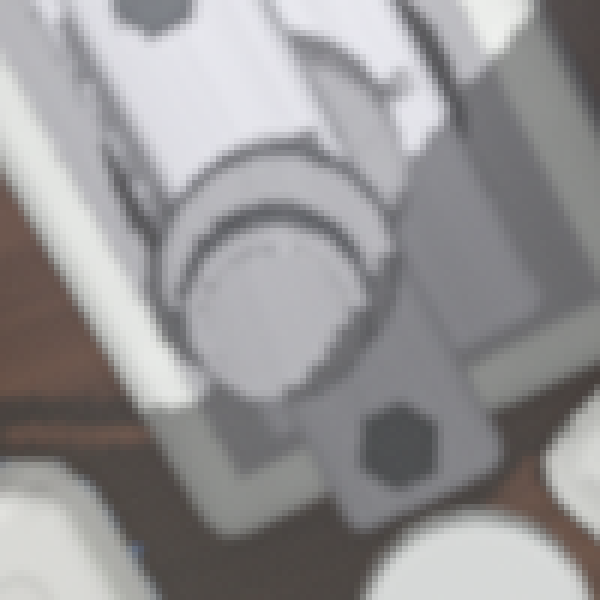

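Crop: the knob's top disc is centred at about (275,308), which is pixel (254.8,187.3). The nut shows below it.

```bash
python3 - <<'E'
from h import *
o,c=snap('wrist','w3')
a=onz(o,c,(254.8,187.3),.208)
p,_=cam_pose(o,c);print(a,np.linalg.norm(a-p),'pred diam px 29mm', 330.6*.029/np.linalg.norm(a-p))
o1=dict(tool_pos=[.48436221,.16506694,.32246846],ee_rot=[3.14139613,.000475725,2.77900258])
b=onz(o1,c,(263,177),.208);print(b)
# triangulate
p,d=ray(o,c,(254.8,187.3));q,e=ray(o1,c,(263,177))
t=np.linalg.lstsq(np.c_[d,-e],q-p,rcond=None)[0];print(p+d*t[0],q+e*t[1])
m=(a+b)/2;delta((m[0],m[1],.194),(np.pi,0,-1.93))
E
```

```text
[0.48686262 0.16883932 0.208     ] 0.3082989440806748 pred diam px 29mm 31.097738685381927
[0.48430809 0.17069968 0.208     ]
[0.48765895 0.17075023 0.2005656 ] [0.48612039 0.17015485 0.20024776]
t 5.2 j [-1.754 -0.184  1.235  1.624  0.173  1.577  2.262] pos [0.4814 0.1662 0.3135] rpy [-3.1407e+00  1.7000e-03 -1.9275e+00]
d mm [ -4.7  -2.6 119.5] rotvec deg [-0.05  0.1   0.15]
```

Request:
play_rows(
  commands=[
    [-5, -2.5, 10, 0, 0, 0.1, 0],
    [0, 0, 30, 0, 0, 0, 0.3],
    [0, 0, 35, 0, 0, 0, 0.3],
    [0, 0, 30, 0, 0, 0, 0.4],
    [0, 0, 14, 0, 0, 0, 0.4],
    [0, 0, 0, 0, 0, 0, 0.4],
    [0, 0, 0, 0, 0, 0, 0.4],
  ],
  newtons=8,
)

```text
clock: 5.9
tool_pos: [0.4854, 0.1725, 0.1954]
ee_rot: [-3.14, 0.002, -1.926]
contact_force: [0.6, 0.0, 1.1]
opening: 0.054
finger_force: 0.0
```

```bash
python3 - <<'E'
from h import *
o,s=snap('side','s2')
delta((.4857,.1698,.194),(np.pi,0,-1.93));print(o['contact_force'],o['wrist_torque'],o['opening'])
cv2.imwrite('pics/s2c.png',cv2.resize(s['frame'][110:260,190:310],(600,750)[:1]+(600,) if 0 else (480,600),interpolation=3)[:,:,::-1])
E
```

```text
t 5.95 j [-1.597  0.007  1.229  1.811 -0.007  1.324  2.42 ] pos [0.4857 0.1727 0.1958] rpy [-3.1392e+00  3.1000e-03 -1.9260e+00]
d mm [ 2.7 -1.   1.8] rotvec deg [-0.13  0.18  0.23]
[0.63424682 0.03877583 1.13853081] [-0.02232022  0.09972855  0.00659847] 0.05404514853376014
```

View pics/s2c.png

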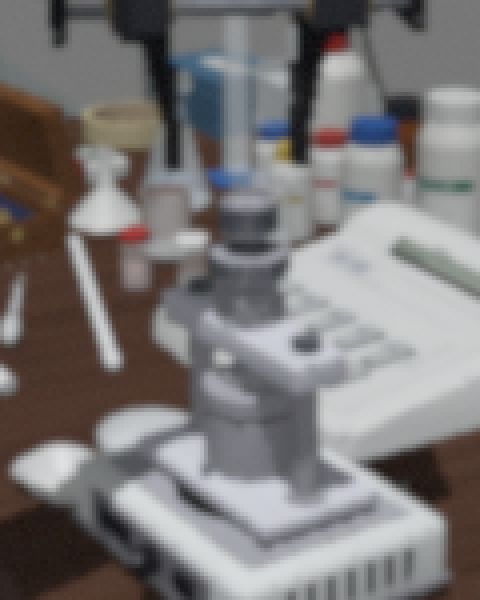

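```bash
python3 - <<'E'
from h import *
o,c=snap('side','s3')
for z in (.188,.196,.208,.215,.19,.18):print(z,proj(o,c,(.4857,.1725,z)))
print(cv2.absdiff(cv2.imread('pics/s2.png'),cv2.imread('pics/s3.png')).max(), o['tool_pos'])
g=robot.camera('wrist');print(proj(o,g,(.4857,.17,.208)));f=g['frame']
cv2.imwrite('pics/w4.png',np.hstack([cv2.resize(f,(400,300)),cv2.resize(c['frame'][130:205,200:300],(400,300),interpolation=3)])[:,:,::-1])
E
```

```text
0.188 [248.76553772 168.06666363]
0.196 [248.69583461 164.28869706]
0.208 [248.59047572 158.57055274]
0.215 [248.52856859 155.20637745]
0.19 [248.74815203 167.1247184 ]
0.18 [248.83481405 171.81754747]
46 [0.48573881 0.17265375 0.19581165]
[255.96262603 227.70967334]
```

View pics/w4.png

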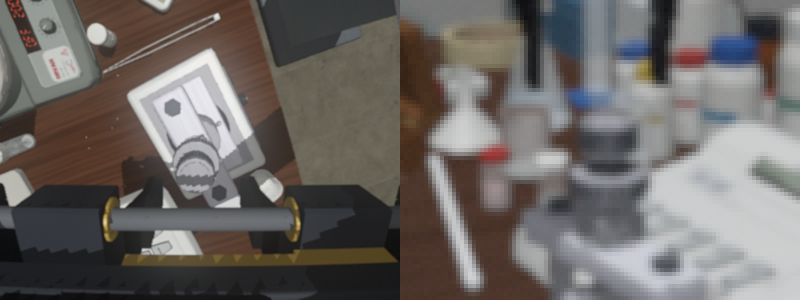

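```bash
python3 - <<'E'
from h import *
a=cv2.GaussianBlur(cv2.imread('pics/side1.png'),(3,3),0);b=cv2.GaussianBlur(cv2.imread('pics/s3.png'),(3,3),0)
d=cv2.absdiff(a,b).max(2)
for r in range(140,182,2):print(r,' '.join('%3d'%x for x in d[r,220:282:2]))
o=robot.get_obs();c=robot.camera('side');g=robot.camera('wrist')
A=Rm(o['ee_rot'])
for y in(-.027,.027):
  P=np.array(o['tool_pos'])+A@[0,y,.008];print(P,proj(o,c,P),'wrist',proj(o,g,P))
E
```

```text
140   6   5   5   5   3  29  95  83  20   3   4   4   5   4   5   5   5   4   5   5   4  48  95  87  22   5   6   6   5   5   4
142   5   6   5   5   3  25  93  84  19   3   4   3   4   4   6   5   5   5   5   4   3  42  92  82  17   5   6   5   5   6   5
144   5   5   6   4   3  25  93  83  17   4   4   4   4   4   5   6   5   4   4   4   5  49 105  95  28   4   5   5   4   5   4
146   5   4   4   4   4  24  94  84  15   4   4   4   3   5   6   6   6   6   6   6   5  67 130  94  19   4   4   5   5   6   5
148   5   3   3   4   3  24  94  83  15   4   4   3   4   5   6   6   5   5   6   5   2  50 109  74   8   6   6   5   5   6   6
150   6   5   3   4   3  16  76  78  14   5   3   4   4   5   5   6   6   5   6   5   3  19  69  60   9   5   6   5   5   6   6
152   5   5   4   4   5   1  30  38   6   5   3   4   4   5   6   6   5   5   5   6   5   0  13  14   1   6   5   6   5   5   6
154   4   3   3   4   6   5   3   1   4   5   5   4   5   5   5   5   5   6   5   6   6   6   4   4   5   4   5   5   5   5   6
156   3   4   5   4   5   5   5   5   5   5   6   3   3   3   4   4   3   1 
[... 1081 characters left out ...]
 5   5   5   5   5   5   5   4   5   4   4   4   5   5   6   5   5   4   5   5   5   5   6   6   6   6   6   6   6   6   6
176   4   5   5   5   4   3   3   5   5   4   4   3   4   5   4   5   6   5   5   5   5   6   6   6   6   6   6   5   6   5   6
178   4   5   5   5   3   5   2   3   1   5   8  12   5   3   4   5   3   5   5   4   5   5   6   6   6   6   5   6   6   6   6
180   3   5   6   4   3   5  22  26  24  31  37  42  37   4   4   4   5   5   4   4   5   5   6   7   6   7   6   6   6   6   6
[0.51112378 0.16321645 0.18784038] [262.09381068 167.48631288] wrist [215.65244107 219.25092759]
[0.460501   0.18201327 0.18772444] [235.40411183 168.80897721] wrist [299.4004991  219.19115406]
```

```bash
python3 - <<'E'
from h import *
o=robot.get_obs();c=robot.camera('side');g=robot.camera('wrist')
print('knob from side',onz(o,c,(252.5,158.5),.208))
f=g['frame'];cv2.imwrite('pics/w5.png',cv2.resize(f[150:300,140:370],(800,522),interpolation=3)[:,:,::-1])
E
```

```text
knob from side [0.49274273 0.1691479  0.208     ]
```

View pics/w5.png

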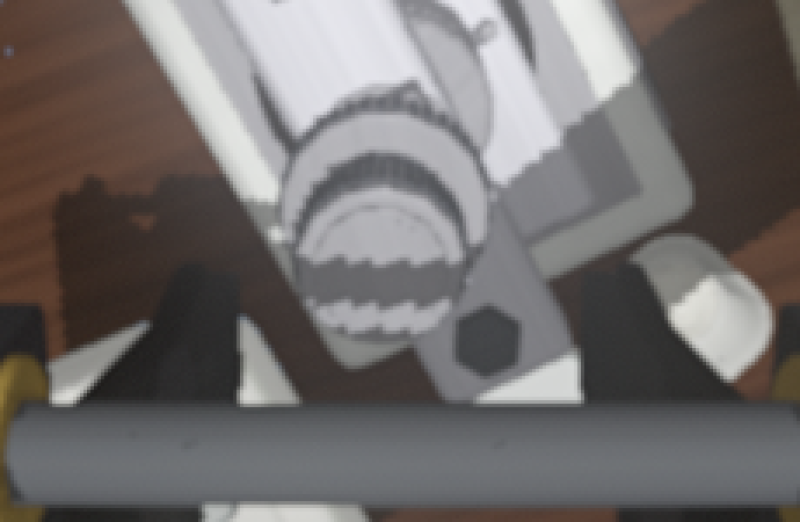

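Wrist view: fingertips are at px (208,226) and (308,226), and the knob top is at (250,225). Both views put the tips about 30 mm higher than the stated geometry does. The knob is about 5 mm off along tool y. I'll centre, then close gently to see whether the tips reach the knob.

Request:
play_rows(
  commands=[
    [1, -2.5, 0, 0, 0, 0, 0.4],
    [1, -2.5, 0, 0, 0, 0, 0.4],
    [0, 0, 0, 0, 0, 0, 0.6],
    [0, 0, 0, 0, 0, 0, 0.72],
    [0, 0, 0, 0, 0, 0, 0.72],
    [0, 0, 0, 0, 0, 0, 0.72],
    [0, 0, 0, 0, 0, 0, 0.72],
  ],
  newtons=5,
)

```text
clock: 6.95
tool_pos: [0.4888, 0.1684, 0.1943]
ee_rot: [-3.141, 0.002, -1.927]
contact_force: [0.4, -0.1, -0.2]
opening: 0.0263
finger_force: 0.0
```

```bash
python3 - <<'E'
from h import *
o,c=snap('side','s5')
delta((.490,.169,.194),(np.pi,0,-1.93));print(o['contact_force'],o['wrist_torque'],o['opening'],o['finger_force'])
a=cv2.GaussianBlur(cv2.imread('pics/side1.png'),(3,3),0);b=cv2.GaussianBlur(cv2.imread('pics/s5.png'),(3,3),0)
d=cv2.absdiff(a,b).max(2)
for r in range(144,172,2):print(r,' '.join('%3d'%x for x in d[r,226:280:2]))
E
```

```text
t 7.0 j [-1.576  0.025  1.229  1.808 -0.025  1.323  2.445] pos [0.4888 0.1684 0.1943] rpy [-3.1407e+00  1.5000e-03 -1.9269e+00]
d mm [-1.  -0.9  0.3] rotvec deg [-0.05  0.09  0.18]
[ 0.36029289 -0.08914607 -0.19616504] [ 0.00948555  0.07552985 -0.05675436] 0.026297436275605626 0.0
144   4   5   5   6   5   5   2  24  39  21   3   5   6   5   4   3  46  72  56   7   5   5   4   4   5   4   4
146   5   5   5   5   6   5   3  26  44  22   4   6   6   5   5   3  57 120  93  15   5   5   4   4   4   5   5
148   3   5   5   5   5   5   4  22  45  24   4   6   6   5   5   1  55 113  87  15   5   6   6   6   6   6   6
150   4   4   6   6   6   5   5  16  42  24   3   5   5   5   5   3  60 104  79  14   5   6   5   5   5   5   6
152   4   5   6   6   5   6   5   6  39  34   4   6   6   6   6   2  25  43  36   7   5   6   6   5   6   6   5
154   5   6   5   6   5   5   6   2  19  12   2   5   5   5   5   5   3   2   2   4   5   5   5   5   6   6   6
156   5   5   5   5   5   5   6   6   3   2   5  12  16  10   6   1   5   5   6   6   5   5   5   5   5   5   5
158   5   5   5   5   5   6   5   6   4  13  40  50  40  30  30  17   5   4   6   5   5   5   5   6   5   5   5
160   4   5   6   5   6   5   5   5   3  22  46  30  10   4   6   4   4   4   5   5   5   5   5   6   6   5   5
162   5   5   6   5   4   5   5   4   3  10  20   7   3   5   4   4   4   5   5   6   6   5   6   6   5   6   6
164   6   5   6   4   5   5   4   3   3   4   6   1   4   3   4   3   3   5   6   5   5   4   5   5   6   6   6
166   5   5   6   6   6   5   3   4   2   3   4   2   3   3   3   3   3   5   6   6   6   5   4   4   5   6   5
168   5   5   6   5   6   6   6   6   3   7   9   1   3   4   3   4   5   6   6   6   5   5   3   5   6   5   6
170   5   6   6   5   5   6   6   6  11  42  33   4   3   4   3   3   5   6   5   5   5   5   5   6   6   6   5
```

The fingers closed to 26 mm without touching anything, so the tips really are above the knob, about 33 mm higher than stated. I'll open, go down 32 mm and try again.

Request:
play_rows(
  commands=[
    [0, 0, 0, 0, 0, 0, 0.4],
    [0, 0, 0, 0, 0, 0, 0.4],
    [0, 0, 0, 0, 0, 0, 0.4],
    [0, 0, 12, 0, 0, 0, 0.4],
    [-1, -1, 10, 0, 0, 0, 0.4],
    [0, 0, 10, 0, 0, 0, 0.4],
    [0, 0, 0, 0, 0, 0, 0.6],
    [0, 0, 0, 0, 0, 0, 0.75],
    [0, 0, 0, 0, 0, 0, 0.75],
    [0, 0, 0, 0, 0, 0, 0.75],
    [0, 0, 0, 0, 0, 0, 0.75],
  ],
  newtons=5,
)

```text
clock: 8.1
tool_pos: [0.4897, 0.1693, 0.1626]
ee_rot: [3.141, 0.002, -1.927]
contact_force: [-3.0, -0.7, 2.5]
opening: 0.0286
finger_force: 5.0
```

```bash
python3 - <<'E'
from h import *
o,c=snap('side','s6')
delta((.490,.169,.161),(np.pi,0,-1.93));print(o['contact_force'],o['wrist_torque'],o['opening'],o['finger_force'])
w=robot.camera('wrist')['frame']
cv2.imwrite('pics/v6.png',np.hstack([cv2.resize(c['frame'][130:205,200:300],(400,300),interpolation=3),cv2.resize(w[150:300,150:350],(400,300))])[:,:,::-1])
E
```

```text
t 8.15 j [-1.538  0.09   1.228  1.849 -0.091  1.262  2.501] pos [0.4897 0.1692 0.1626] rpy [ 3.1413e+00  1.7000e-03 -1.9267e+00]
d mm [ 0.1 -0.4  1.6] rotvec deg [0.02 0.1  0.19]
[-3.03917579 -0.65742543  2.49612525] [0.15493181 0.72867981 0.0211698 ] 0.028608782168618493 5.000116378068924
```

View pics/v6.png

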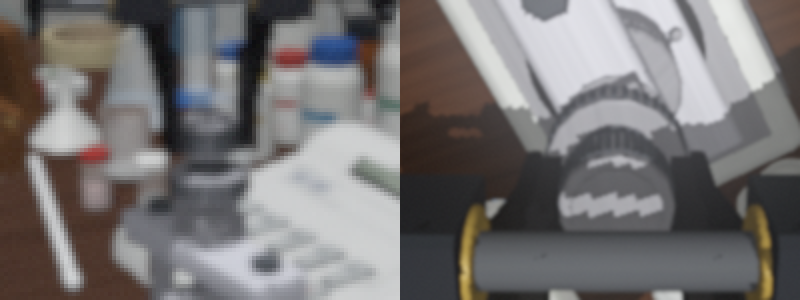

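The knob is gripped at 28.6 mm with the tips just above the nut. Now I'll firm up the grip and turn clockwise.

Request:
play_rows(
  commands=[
    [0, 0, 0, 0, 0, 0, 0.9],
    [0, 0, 0, 0, 0, 0, 0.9],
    [0, 0, 0.05, 0, 0, 5, 0.9],
    [0, 0, 0.1, 0, 0, 8, 0.9],
    [0, 0, 0.1, 0, 0, 8, 0.9],
    [0, 0, 0.1, 0, 0, 8, 0.9],
    [0, 0, 0.1, 0, 0, 8, 0.9],
    [0, 0, 0.1, 0, 0, 8, 0.9],
  ],
  newtons=35,
)

```text
clock: 9.0
tool_pos: [0.4909, 0.1682, 0.1621]
ee_rot: [-3.141, 0.003, -2.718]
contact_force: [-1.2, -0.9, 4.1]
opening: 0.0281
finger_force: 35.0
```

```bash
cat > st.py <<'E'
from h import *
o=robot.get_obs();print(o['clock'],np.round(o['joint_pos'],3),np.round(o['tool_pos'],4),np.round(o['ee_rot'],3));print('F',np.round(o['contact_force'],2),'T',np.round(o['wrist_torque'],3),o['opening'],o['finger_force'])
E
python3 st.py
```

```text
9.0 [-1.539  0.092  1.23   1.85  -0.091  1.26   1.712] [0.4909 0.1682 0.1621] [-3.141e+00  3.000e-03 -2.718e+00]
F [-1.2  -0.92  4.12] T [-0.274  0.439  0.041] 0.028144880023861518 34.99407649040222
```

Request:
play_rows(
  commands=[
    [0, 0, 0.1, 0, 0, 8, 0.9],
    [0, 0, 0.1, 0, 0, 8, 0.9],
    [0, 0, 0.1, 0, 0, 8, 0.9],
  ],
)

```text
clock: 9.3
tool_pos: [0.4911, 0.1674, 0.1618]
ee_rot: [-3.141, 0.003, -3.138]
contact_force: [-1.2, -3.1, 4.7]
opening: 0.0282
finger_force: 35.0
```

```bash
python3 st.py
```

```text
9.3 [-1.538  0.093  1.231  1.85  -0.09   1.259  1.294] [0.4911 0.1674 0.1618] [-3.141e+00  3.000e-03 -3.138e+00]
F [-1.19 -3.08  4.71] T [-0.554  0.459  0.09 ] 0.028242914213629285 34.99420344829559
```

Request:
play_rows(
  commands=[
    [0, 0, 0.1, 0, 0, 8, 0.9],
    [0, 0, 0.1, 0, 0, 8, 0.9],
    [0, 0, 0.1, 0, 0, 8, 0.9],
  ],
)

```text
clock: 9.6
tool_pos: [0.4909, 0.1666, 0.1615]
ee_rot: [-3.141, 0.003, 2.726]
contact_force: [-2.3, -5.5, 6.6]
opening: 0.028
finger_force: 35.0
```

```bash
python3 st.py
```

```text
9.6 [-1.538  0.093  1.232  1.851 -0.09   1.26   0.875] [0.4909 0.1666 0.1615] [-3.141e+00  3.000e-03  2.726e+00]
F [-2.34 -5.5   6.55] T [-1.061  0.673  0.037] 0.02803876718216966 34.994736313819885
```

Request:
play_rows(
  commands=[
    [0, 0, 0.1, 0, 0, 8, 0.9],
    [0, 0, 0.1, 0, 0, 8, 0.9],
  ],
)

```text
clock: 9.8
tool_pos: [0.4906, 0.1662, 0.1613]
ee_rot: [-3.141, 0.002, 2.446]
contact_force: [-4.6, -6.1, 8.0]
opening: 0.0285
finger_force: 35.0
```

```bash
python3 st.py
```

```text
9.8 [-1.538  0.094  1.233  1.851 -0.09   1.26   0.596] [0.4906 0.1662 0.1613] [-3.141e+00  2.000e-03  2.446e+00]
F [-4.58 -6.14  7.98] T [-1.16   0.882  0.096] 0.0285231013327325 34.99497950077057
```

Request:
play_rows(
  commands=[
    [-0.1, -0.8, -0.3, 0, 0, 8, 0.9],
    [-0.1, -0.8, -0.2, 0, 0, 8, 0.9],
  ],
)

```text
clock: 10.0
tool_pos: [0.4902, 0.1658, 0.1612]
ee_rot: [3.14, 0.003, 2.168]
contact_force: [1.4, -1.0, -2.7]
opening: 0.0276
finger_force: 35.0
```

```bash
python3 st.py
```

```text
10.0 [-1.542  0.085  1.233  1.854 -0.082  1.257  0.311] [0.4902 0.1658 0.1612] [3.140e+00 3.000e-03 2.168e+00]
F [ 1.36 -0.96 -2.74] T [-0.467 -0.266  0.106] 0.027587108135065236 34.99091148376465
```

Request:
play_rows(
  commands=[
    [0, 0, 0, 0, 0, 8, 0.9],
    [0, 0, 0, 0, 0, 8, 0.9],
  ],
)

```text
clock: 10.2
tool_pos: [0.4897, 0.1656, 0.161]
ee_rot: [3.14, 0.002, 1.888]
contact_force: [-2.3, -2.3, 0.5]
opening: 0.0282
finger_force: 35.0
```

```bash
python3 st.py
```

```text
10.2 [-1.543  0.085  1.233  1.855 -0.082  1.258  0.032] [0.4897 0.1656 0.161 ] [3.140e+00 2.000e-03 1.888e+00]
F [-2.32 -2.33  0.49] T [-0.76   0.285  0.072] 0.028164043180800315 34.99235272407532
```

Request:
play_rows(
  commands=[
    [0, -0.3, 0, 0, 0, 8, 0.9],
    [0, -0.3, 0.1, 0, 0, 8, 0.9],
  ],
)

```text
clock: 10.4
tool_pos: [0.4892, 0.1655, 0.1609]
ee_rot: [3.139, 0.002, 1.609]
contact_force: [-0.5, -3.0, -0.9]
opening: 0.028
finger_force: 35.0
```

```bash
python3 st.py
```

```text
10.4 [-1.545  0.082  1.233  1.856 -0.079  1.257 -0.25 ] [0.4892 0.1655 0.1609] [3.139e+00 2.000e-03 1.609e+00]
F [-0.48 -3.02 -0.92] T [-0.736  0.115  0.167] 0.02804123136459538 34.99207556247711
```

Request:
play_rows(
  commands=[
    [0, -0.3, 0.1, 0, 0, 8, 0.9],
    [0, -0.3, 0.1, 0, 0, 8, 0.9],
  ],
)

```text
clock: 10.6
tool_pos: [0.4886, 0.1655, 0.1607]
ee_rot: [3.139, 0.001, 1.33]
contact_force: [-1.3, -3.8, 0.2]
opening: 0.0281
finger_force: 35.0
```

```bash
python3 st.py
```

```text
10.6 [-1.547  0.079  1.234  1.858 -0.076  1.257 -0.532] [0.4886 0.1655 0.1607] [3.139e+00 1.000e-03 1.330e+00]
F [-1.32 -3.82  0.16] T [-0.662  0.188  0.153] 0.02805455335000584 34.99225080013275
```

```bash
cat > av.py <<'E'
from h import *
L=[]
for i in range(6):
    L.append(robot.get_obs()['wrist_torque'][2]);robot.camera('top')
print(np.round(L,3),np.mean(L));o=robot.get_obs();print(o['clock'],np.round(o['ee_rot'],3),o['contact_force'])
E
python3 av.py
```

```text
[ 0.153 -0.155 -0.107 -0.124 -0.129 -0.11 ] -0.07877916899272604
10.9 [3.139e+00 1.000e-03 1.338e+00] [ 0.76633402 -5.05483391 -2.8277059 ]
```

Request:
play_rows(
  commands=[
    [0, -0.2, 0.1, 0, 0, 8, 0.9],
  ],
)

```text
clock: 11.0
tool_pos: [0.4883, 0.1656, 0.1607]
ee_rot: [3.139, 0.001, 1.196]
contact_force: [1.0, -6.5, -3.1]
opening: 0.0282
finger_force: 35.0
```

```bash
python3 av.py
```

```text
[ 0.13  -0.07  -0.103 -0.157 -0.154 -0.111] -0.07740552871794261
11.3 [3.139 0.    1.198] [ 2.39386225 -5.06812906 -2.96163194]
```

Request:
play_rows(
  commands=[
    [0, -0.3, 0, 0, 0, 6, 0.9],
    [0, -0.3, 0, 0, 0, 6, 0.9],
  ],
)

```text
clock: 11.5
tool_pos: [0.488, 0.1658, 0.1606]
ee_rot: [3.138, -0.0, 0.985]
contact_force: [1.9, -5.8, -4.5]
opening: 0.0281
finger_force: 35.0
```

```bash
python3 st.py
```

```text
11.5 [-1.551  0.076  1.234  1.859 -0.073  1.256 -0.881] [0.488  0.1658 0.1606] [ 3.138 -0.     0.985]
F [ 1.86 -5.75 -4.5 ] T [-1.284 -0.456  0.161] 0.028125128282618192 34.99143362045288
```

Request:
play_rows(
  commands=[
    [0, -0.2, 0, 0, 0, 5, 0.9],
  ],
)

```text
clock: 11.6
tool_pos: [0.4879, 0.1659, 0.1605]
ee_rot: [3.138, -0.0, 0.898]
contact_force: [2.2, -5.9, -5.0]
opening: 0.0277
finger_force: 35.0
```

```bash
python3 st.py
```

```text
11.6 [-1.551  0.075  1.234  1.86  -0.072  1.256 -0.969] [0.4879 0.1659 0.1605] [ 3.138 -0.     0.898]
F [ 2.22 -5.88 -5.  ] T [-1.395 -0.494  0.166] 0.02771623309553786 34.99241888523102
```

Request:
play_rows(
  commands=[
    [0, -0.2, 0, 0, 0, 5, 0.9],
  ],
)

```text
clock: 11.7
tool_pos: [0.4877, 0.166, 0.1605]
ee_rot: [3.138, -0.001, 0.811]
contact_force: [2.9, -4.9, -6.2]
opening: 0.0282
finger_force: 35.0
```

```bash
python3 st.py
```

```text
11.7 [-1.552  0.075  1.234  1.86  -0.071  1.256 -1.056] [0.4877 0.166  0.1605] [ 3.138e+00 -1.000e-03  8.110e-01]
F [ 2.86 -4.94 -6.24] T [-1.348 -0.578  0.179] 0.02824391278851032 34.99212920665741
```

Request:
play_rows(
  commands=[
    [0, -0.2, -0.2, 0, 0, 6, 0.9],
  ],
)

```text
clock: 11.8
tool_pos: [0.4876, 0.1662, 0.1604]
ee_rot: [3.138, -0.001, 0.707]
contact_force: [4.2, -4.9, -9.9]
opening: 0.0281
finger_force: 35.0
```

```bash
python3 st.py
```

```text
11.8 [-1.553  0.074  1.234  1.86  -0.07   1.255 -1.163] [0.4876 0.1662 0.1604] [ 3.138e+00 -1.000e-03  7.070e-01]
F [ 4.18 -4.86 -9.95] T [-1.173 -0.723  0.211] 0.02810633898878216 34.988102316856384
```

Request:
play_rows(
  commands=[
    [0, -0.2, -0.2, 0, 0, 5, 0.9],
  ],
)

```text
clock: 11.9
tool_pos: [0.4875, 0.1662, 0.1604]
ee_rot: [3.138, -0.001, 0.619]
contact_force: [3.8, -5.0, -10.4]
opening: 0.0277
finger_force: 35.0
```

```bash
python3 st.py
```

```text
11.9 [-1.554  0.073  1.234  1.861 -0.07   1.255 -1.251] [0.4875 0.1662 0.1604] [ 3.138e+00 -1.000e-03  6.190e-01]
F [  3.79  -5.04 -10.36] T [-1.106 -0.907  0.264] 0.02772345908281244 34.988245368003845
```

Torque is about 0.2–0.26 after some 0.6 turn, so the knob is clamped. I'll release, recentre on the fitted axis (0.489, 0.1674) and wind back for the nut.

Request:
play_rows(
  commands=[
    [0, 0, 0, 0, 0, 0, 0.4],
    [0, 0, 0, 0, 0, 0, 0.4],
    [0, 0, 0, 0, 0, 0, 0.4],
  ],
)

```text
clock: 12.2
tool_pos: [0.4869, 0.1696, 0.1619]
ee_rot: [-3.141, -0.003, 0.624]
contact_force: [0.3, -0.2, 0.1]
opening: 0.0444
finger_force: 0.0
```

```bash
python3 st.py; python3 -c "
from h import *
o=robot.get_obs();delta((.489,.1674,.160),(np.pi,0,o['ee_rot'][2]))"
```

```text
12.2 [-1.555  0.072  1.232  1.858 -0.074  1.258 -1.249] [0.4869 0.1696 0.1619] [-3.141e+00 -3.000e-03  6.240e-01]
F [ 0.31 -0.25  0.12] T [-0.093  0.121  0.022] 0.044423225274049724 0.0
t 12.2 j [-1.555  0.072  1.232  1.858 -0.074  1.258 -1.249] pos [0.4869 0.1696 0.1619] rpy [-3.1406 -0.0032  0.6236]
d mm [0.4 3.  1.9] rotvec deg [-0.05 -0.18  0.  ]
```

Request:
play_rows(
  commands=[
    [0.4, 3, 0, 0, 0, 0, 0.4],
    [0, 0, 0, 0, 0, -8.5, 0.4],
    [0, 0, 0, 0, 0, -8.5, 0.4],
    [0, 0, 0, 0, 0, -8.5, 0.4],
    [0, 0, 0, 0, 0, -8.5, 0.4],
    [0, 0, 0, 0, 0, -8.5, 0.4],
    [0, 0, 0, 0, 0, -8.5, 0.4],
    [0, 0, 0, 0, 0, -8.5, 0.4],
    [0, 0, 0, 0, 0, -8.5, 0.4],
    [0, 0, 0, 0, 0, -8.5, 0.4],
    [0, 0, 0, 0, 0, -8.5, 0.4],
    [0, 0, 0, 0, 0, -8.5, 0.4],
  ],
)

```text
clock: 13.4
tool_pos: [0.489, 0.1665, 0.1617]
ee_rot: [3.139, -0.0, 2.26]
contact_force: [0.0, 0.3, 0.2]
opening: 0.0523
finger_force: 0.0
```

Request:
play_rows(
  commands=[
    [0, 0, 0, 0, 0, -8.5, 0.4],
    [0, 0, 0, 0, 0, -8.5, 0.4],
    [0, 0, 0, 0, 0, -8.5, 0.4],
    [0, 0, 0, 0, 0, -8.5, 0.4],
    [0, 0, 0, 0, 0, -8.5, 0.4],
    [0, 0, 0, 0, 0, -8.5, 0.4],
    [0, 0, 0, 0, 0, -8.5, 0.4],
    [0, 0, 0, 0, 0, -8.5, 0.4],
    [0, 0, 0, 0, 0, -8.5, 0.4],
    [0, 0, 0, 0, 0, -8.5, 0.4],
    [0, 0, 0, 0, 0, -8.5, 0.4],
    [0, 0, 0, 0, 0, 0, 0.4],
  ],
)

```text
clock: 14.6
tool_pos: [0.489, 0.1664, 0.1616]
ee_rot: [-3.142, 0.002, -2.397]
contact_force: [-0.5, 0.3, 0.2]
opening: 0.0523
finger_force: 0.0
```

```bash
python3 st.py; python3 -c "
from h import *
o=robot.get_obs();delta((.489,.1674,.137),(np.pi,0,o['ee_rot'][2]))"
```

```text
14.6 [-1.332  0.056  0.996  1.852 -0.05   1.257  1.994] [0.489  0.1664 0.1616] [-3.142e+00  2.000e-03 -2.397e+00]
F [-0.53  0.35  0.17] T [ 0.14   0.062 -0.058] 0.05225245864155046 0.0
t 14.6 j [-1.332  0.056  0.996  1.852 -0.05   1.257  1.994] pos [0.489  0.1664 0.1616] rpy [-3.1416e+00  2.3000e-03 -2.3971e+00]
d mm [-0.6  0.7 24.6] rotvec deg [-0.    0.13 -0.  ]
```

Request:
play_rows(
  commands=[
    [-0.6, 0.7, 8, 0, 0, 0, 0.4],
    [0, 0, 8, 0, 0, 0, 0.4],
    [0, 0, 8, 0, 0, 0, 0.4],
    [0, 0, 0.5, 0, 0, 0, 0.5],
    [0, 0, 0, 0, 0, 0, 0.7],
    [0, 0, 0, 0, 0, 0, 0.7],
    [0, 0, 0, 0, 0, 0, 0.7],
  ],
  newtons=5,
)

```text
clock: 15.3
tool_pos: [0.4886, 0.1671, 0.1368]
ee_rot: [3.142, 0.002, -2.398]
contact_force: [-0.2, 0.5, -2.4]
opening: 0.0397
finger_force: 5.0
```

```bash
python3 st.py; python3 - <<'E'
from h import *
o,c=snap('side','s7')
w=robot.camera('wrist')['frame']
cv2.imwrite('pics/v7.png',np.hstack([cv2.resize(c['frame'][130:205,200:300],(400,300),interpolation=3),cv2.resize(w[150:300,150:350],(400,300))])[:,:,::-1])
E
```

```text
15.3 [-1.321  0.09   0.998  1.884 -0.081  1.209  2.018] [0.4886 0.1671 0.1368] [ 3.142e+00  2.000e-03 -2.398e+00]
F [-0.16  0.54 -2.42] T [0.044 0.047 0.002] 0.0397123355338163 4.99915324151516
```

View pics/v7.png

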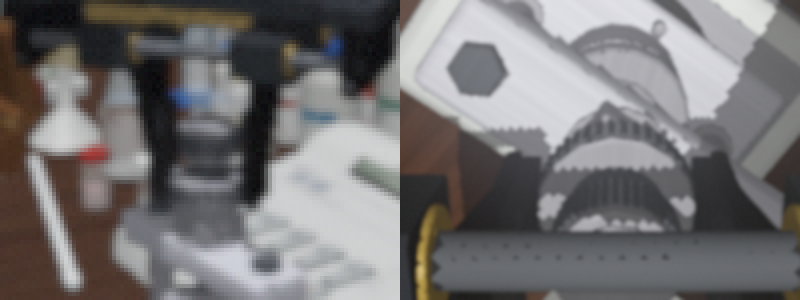

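Nut gripped at 39.7 mm, with its rim between the tips and the tips clear of the yoke. Now I'll run it down.

Request:
play_rows(
  commands=[
    [0, 0, 0, 0, 0, 0, 0.9],
    [0, 0, 0, 0, 0, 0, 0.9],
    [0, 0, 0.1, 0, 0, 8, 0.9],
    [0, 0, 0.1, 0, 0, 8, 0.9],
    [0, 0, 0.1, 0, 0, 8, 0.9],
    [0, 0, 0.1, 0, 0, 8, 0.9],
    [0, 0, 0.1, 0, 0, 8, 0.9],
  ],
  newtons=30,
)

```text
clock: 16.1
tool_pos: [0.4885, 0.1674, 0.1364]
ee_rot: [3.14, 0.001, -3.102]
contact_force: [-0.7, 0.8, -3.7]
opening: 0.0391
finger_force: 30.0
```

```bash
python3 st.py
```

```text
16.1 [-1.375  0.098  1.059  1.885 -0.092  1.208  1.325] [0.4885 0.1674 0.1364] [ 3.140e+00  1.000e-03 -3.102e+00]
F [-0.7   0.77 -3.73] T [0.206 0.141 0.057] 0.039104082672897736 29.991307854652405
```

Request:
play_rows(
  commands=[
    [0, 0, 0.1, 0, 0, 8, 0.9],
    [0, 0, 0.1, 0, 0, 8, 0.9],
    [0, 0, 0.1, 0, 0, 8, 0.9],
  ],
)

```text
clock: 16.4
tool_pos: [0.4886, 0.1677, 0.1361]
ee_rot: [3.139, 0.0, 2.763]
contact_force: [-0.2, 1.9, -1.9]
opening: 0.0388
finger_force: 30.0
```

```bash
python3 st.py
```

```text
16.4 [-1.412  0.105  1.101  1.886 -0.101  1.208  0.915] [0.4886 0.1677 0.1361] [3.139 0.    2.763]
F [-0.23  1.93 -1.92] T [ 0.215  0.097 -0.01 ] 0.03876307325421403 29.991397261619568
```

Request:
play_rows(
  commands=[
    [0, 0, 0.1, 0, 0, 8, 0.9],
    [0, 0, 0.1, 0, 0, 8, 0.9],
    [0, 0, 0.1, 0, 0, 8, 0.9],
  ],
)

```text
clock: 16.7
tool_pos: [0.4887, 0.1678, 0.1359]
ee_rot: [3.139, -0.0, 2.344]
contact_force: [-0.6, 2.0, -2.9]
opening: 0.0392
finger_force: 30.0
```

```bash
python3 st.py
```

```text
16.7 [-1.445  0.112  1.14   1.887 -0.111  1.208  0.505] [0.4887 0.1678 0.1359] [ 3.139 -0.     2.344]
F [-0.65  1.99 -2.92] T [0.264 0.025 0.056] 0.039208839527778795 29.991460740566254
```

88° turned, still free running. Continue.

Request:
play_rows(
  commands=[
    [0, 0, 0.1, 0, 0, 8, 0.9],
    [0, 0, 0.1, 0, 0, 8, 0.9],
  ],
)

```text
clock: 16.9
tool_pos: [0.4888, 0.1679, 0.1357]
ee_rot: [3.139, -0.001, 2.065]
contact_force: [0.3, 1.4, -1.7]
opening: 0.0389
finger_force: 30.0
```

```bash
python3 st.py
```

```text
16.9 [-1.462  0.117  1.16   1.887 -0.116  1.208  0.231] [0.4888 0.1679 0.1357] [ 3.139e+00 -1.000e-03  2.065e+00]
F [ 0.32  1.45 -1.69] T [0.236 0.024 0.051] 0.03887736669952838 29.991526901721954
```

Request:
play_rows(
  commands=[
    [0, 0, 0.1, 0, 0, 8, 0.9],
    [0, 0, 0.1, 0, 0, 8, 0.9],
  ],
)

```text
clock: 17.1
tool_pos: [0.489, 0.1679, 0.1356]
ee_rot: [3.139, -0.002, 1.786]
contact_force: [1.0, 2.2, -2.4]
opening: 0.0393
finger_force: 30.0
```

```bash
python3 st.py
```

```text
17.1 [-1.474  0.12   1.176  1.888 -0.12   1.207 -0.044] [0.489  0.1679 0.1356] [ 3.139e+00 -2.000e-03  1.786e+00]
F [ 1.03  2.16 -2.36] T [ 0.304 -0.071  0.089] 0.03932175919625284 29.991731643676758
```

Request:
play_rows(
  commands=[
    [0, 0, 0.1, 0, 0, 8, 0.9],
    [0, 0, 0.1, 0, 0, 8, 0.9],
  ],
)

```text
clock: 17.3
tool_pos: [0.4891, 0.1679, 0.1355]
ee_rot: [3.139, -0.002, 1.507]
contact_force: [0.7, 1.9, -2.2]
opening: 0.0393
finger_force: 30.0
```

```bash
python3 st.py
```

```text
17.3 [-1.484  0.123  1.187  1.888 -0.124  1.207 -0.319] [0.4891 0.1679 0.1355] [ 3.139e+00 -2.000e-03  1.507e+00]
F [ 0.72  1.9  -2.16] T [ 0.262 -0.059  0.221] 0.039280161605911426 29.991703033447266
```

Request:
play_rows(
  commands=[
    [0, 0, 0, 0, 0, 4, 0.9],
  ],
)

```text
clock: 17.4
tool_pos: [0.4891, 0.1679, 0.1354]
ee_rot: [3.139, -0.002, 1.438]
contact_force: [1.9, 2.0, -3.1]
opening: 0.0389
finger_force: 30.0
```

```bash
python3 st.py
```

```text
17.4 [-1.485  0.124  1.189  1.888 -0.125  1.207 -0.387] [0.4891 0.1679 0.1354] [ 3.139e+00 -2.000e-03  1.438e+00]
F [ 1.9   2.01 -3.12] T [ 0.289 -0.109  0.194] 0.0388741410765117 29.99746799468994
```

Request:
play_rows(
  commands=[
    [0, 0, 0, 0, 0, 4, 0.9],
  ],
)

```text
clock: 17.5
tool_pos: [0.4892, 0.1679, 0.1354]
ee_rot: [3.14, -0.003, 1.37]
contact_force: [1.6, 1.7, -3.0]
opening: 0.039
finger_force: 30.0
```

```bash
python3 st.py
```

```text
17.5 [-1.487  0.125  1.191  1.888 -0.125  1.207 -0.455] [0.4892 0.1679 0.1354] [ 3.14e+00 -3.00e-03  1.37e+00]
F [ 1.61  1.72 -3.05] T [ 0.28  -0.194  0.218] 0.0390402978524316 29.99660074710846
```

Request:
play_rows(
  commands=[
    [0, 0, 0, 0, 0, 4, 0.9],
  ],
)

```text
clock: 17.6
tool_pos: [0.4892, 0.1679, 0.1354]
ee_rot: [3.14, -0.003, 1.3]
contact_force: [0.9, 1.7, -4.1]
opening: 0.0392
finger_force: 30.0
```

```bash
python3 st.py
```

```text
17.6 [-1.489  0.125  1.193  1.888 -0.126  1.207 -0.524] [0.4892 0.1679 0.1354] [ 3.14e+00 -3.00e-03  1.30e+00]
F [ 0.92  1.7  -4.07] T [ 0.263 -0.262  0.164] 0.03921198229684734 29.99623864889145
```

Moving torque averages about 0.2 N m. Release and lift clear.

Request:
play_rows(
  commands=[
    [0, 0, 0, 0, 0, 0, 0.35],
    [0, 0, 0, 0, 0, 0, 0.35],
    [0, 0, 0, 0, 0, 0, 0.35],
    [0, 0, 0, 0, 0, 0, 0.35],
    [0, 0, -15, 0, 0, 0, 0.35],
    [0, 0, -30, 0, 0, 0, 0.35],
    [0, 0, -40, 0, 0, 0, 0.35],
    [0, 0, -40, 0, 0, 0, 0.35],
    [0, 0, 0, 0, 0, 0, 0.35],
    [0, 0, 0, 0, 0, 0, 0.35],
  ],
)

```text
clock: 18.6
tool_pos: [0.4893, 0.167, 0.2616]
ee_rot: [3.14, -0.004, 1.302]
contact_force: [0.0, 1.1, -0.5]
opening: 0.0564
finger_force: 0.0
```

```bash
python3 st.py; python3 - <<'E'
from h import *
o,c=snap('side','s8');t=robot.camera('top')['frame']
cv2.imwrite('pics/v8.png',np.hstack([cv2.resize(c['frame'][130:280,180:380],(400,300)),cv2.resize(t[140:260,180:340],(400,300))])[:,:,::-1])
E
```

```text
18.6 [-1.569 -0.056  1.168  1.703  0.05   1.457 -0.676] [0.4893 0.167  0.2616] [ 3.14  -0.004  1.302]
F [ 0.    1.08 -0.51] T [-0.122  0.057  0.026] 0.05643212069269849 0.0
```

View pics/v8.png

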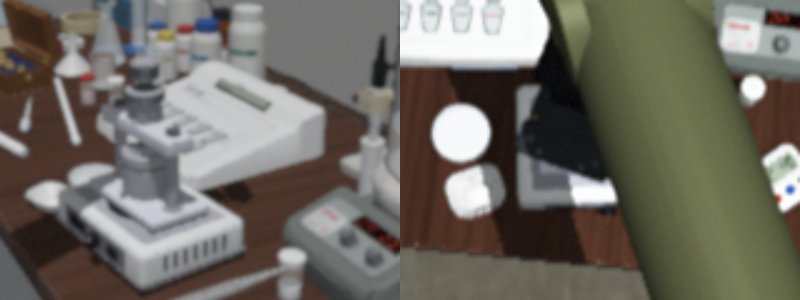

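The jar is still seated, the bystanders are where they were, and the gripper is clear. Handing in.

```bash
python3 -c "
from workcell import robot
print(robot.close_job())"
```

```text
the job is handed in; nothing more can be done
None
```

The job is handed in at 18.6 s: the knob is clamped at about 0.2–0.26 N m and the counter nut nipped up to about 0.2 N m (wrist torque readings, noisy by about 0.03), with the jar seated and, in the last pictures, nothing visibly disturbed.

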